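# Push a mould base up out of its frame and load it in the sloping sprung dispenser

## Task

Press the brass knob of the unmoulding stand right down so that the loose red base rises out of its steel frame, then take it from above and lay it flat on top of the white base in the sloping dispenser under the glass shelf, between the guides. Then press the pile down until the sprung platform is fully down, so that there is room for the next base, and let go. Do not disturb the other things on the counter.

Things in the scene. Friction and masses are not known exactly. Their poses are not given: they have to be found in the camera images.
- stand: Unmoulding stand, fixed; place and yaw vary, on the left or the right. Origin on the counter under its frame's centre; x across the frame, y along it, z up. Dark foot 120 x 260 x 30 high, from y = -170 to +90. The knob's column (40 square, brass cap 46 square, top 101 above the counter) stands at y = -140. A push-up plate (36 x 90) under the frame rises as far as the knob goes down.
- rim (a point): Centre of the rim of the stand's steel mould frame, 130 above the counter. The frame is open above and below, 68 x 152 outside, 60 x 144 inside, walls 4 thick, 42 tall.
- knob_top (a point): Centre of the top face of the brass push knob, a disc 44 across and 14 thick; top face 155 above the counter when up, 121 when fully down. Press it straight down.
- knob (a joint): Travel of the push knob in m: 0 up, 0.034 fully down on its stop. Takes about 8 to 11 N and stays where it is left. The base starts on a ledge with its top 10 mm below the rim; it rises after the first 3 mm of travel, and at full travel its underside is 3 mm below the rim and 21 mm of it stand proud.
- base_c (a point): Centre (half-way up) of the loose red nylon base, a plain block 56 (x) x 140 (y) x 24 (z), about 0.22 kg. In the frame it has 2 of play on each side, so only its top can be reached until it is pushed up.
- dispenser: Sloping dispenser, fixed; place and yaw vary, on the side where the stand is not. Origin on the counter under the raised bed's centre (120 up); -x is its front. A glass shelf with brass edges and macarons overhangs it: 214 wide, from x = +14 to +135, 253 to 265 above the counter, macarons to 291; two brass posts at x = 118, y = +-92.
- bed: Bearing face of the dispenser's platform, moving with it. Origin at the face's centre; z is its normal, leaning 0.4 rad (23 degrees) from vertical to the dispenser's front; x up the slope, y level. A white base lies on it; the red one belongs on that, its centre 36 above the bed along z, long side along y.
- guides (a point): Middle of the guides' top ends, 36 along the normal above the raised bed's centre, so 12 above the white base. Fixed guides: end plates leaving 148 for the base's length; on each long side two brass posts, 10 diameter, at y = +-50, leaving 64 for its width and the middle free for fingers.
- platform (a joint): Travel of the dispenser's sprung platform in m: 0 up (start), 0.025 fully down on its stop, along the bed's -z. Pushing the pile down takes about 2 to 5 N; its stiff guides hold it where it is left, also under two bases.
- pile_c (a point): Centre of the white nylon base already in the dispenser, same size as the red one (56 x 140 x 24); it lies on the bed between the guides with 4 of play.
- syrup: Bystander: amber glass syrup bottle with brass cap, 60 across, 170 tall; origin at the centre of its underside, z up
- bowl: Bystander: small white ramekin, 76 across, 45 tall; origin at the centre of its underside, z up
- mug: Bystander: blue mug, 76 across plus handle, 85 tall; origin at the centre of its underside, z up
- jar: Bystander: glass jar with brass lid, 72 across, 100 tall; origin at the centre of its underside, z up
- tumbler: Bystander: green glass tumbler, 72 across, 100 tall; origin at the centre of its underside, z up
- spare_frame: Bystander: empty spare steel mould frame, 68 x 152 x 42 tall, open top and bottom; origin at the centre of its underside, z up
- cardstand: Bystander: price-card holder with a blank card on a silver foot, 64 across, 114 tall; origin at the centre of its underside, z up
Not all that is in view belongs to the job. What is meant by the part that bears pile_c is not green or pink, and is the smaller of those in its own colour.

How it is judged:
By the outcome, as a careful person would: the job done as asked, in the order asked, and still so for the second after the job is handed in, with the robot touching nothing.
It also fails if it takes over 48 s, if anything falls off the work surface, if the arm or the gripper's body presses on something with over 40 N, if the wrist force passes 120 N, or if a joint passes its speed limit or range.

## Robot

A 6-joint arm with a two-finger parallel gripper is mounted at the origin on the work surface. World frame = base frame: x ahead of the robot, y to its left, z up, the work surface at z = 0. Lengths are in m, angles in rad, forces in N, time in s.
With the tool pointing down it reaches from about 0.25 to 0.775 m from the base axis. Payload 4 kg.
Tool frame: the origin (TCP) lies midway between the tips of the shut fingers; the grasp point (between the pads) lies 19 mm behind it; z points along the fingers, y is the line along which they close (so a half turn about z gives the same grasp; the last joint's range is limited). The gripper opens to 94 mm and grips with 3 to 60 N. Pads are 16 mm wide; open, the fingers measure 119 mm over their backs; the gripper's body (75 mm by 177 mm) begins 78 mm behind the grasp point.
Start: joints at [-1.251, 0.087, 1.371, -0, 1.684, -0.103], TCP at [0.226, -0.502, 0.206] pointing down, gripper open.
Joint ranges: [-3.1, 3.1], [-0.76, 2.03], [0.27, 2.55], [-1.08, 4.22], [0.17, 2.65], [-2.57, 2.57]. Speed limits (rad/s): [2.79, 2.79, 3.14, 3.14, 3.14, 3.14].

## Interface

Orientations are given as [roll, pitch, yaw] about the fixed x, y, z axes, in that order (R = Rz(yaw) Ry(pitch) Rx(roll)).
In Python, from bench import get_obs, snapshot, close_job gives the robot as it stands. The module is installed in compiled form; this text tells all that it offers.
- The arm moves only by the tool drive_tool, never from a script. Its argument "commands" is a list of rows, each a list of 6 numbers: the shift along the tool's x, y, z in units of 0.04 m (1.0 is 0.04 m), then the turn, a rotation vector about the tool's x, y, z in units of 0.1 rad (1.0 is 0.1 rad). In form: [[dx, dy, dz, wx, wy, wz], ...]. A call has 1 to 20 rows; each row shifts and turns the commanded pose from where the row before left it, along the tool's axes as they then stand; what a row does not reach is not made up. A row lasts 1/8 s, in which the tool goes at most 62.5 mm and 10.7 degrees, less where a joint would pass 70% of its speed; a pose out of reach is approached as far as the arm can. A call with a number of a shift or a turn outside -1 to 1 is refused whole. A call with a gripper value outside its range is refused whole. "gripper" is the closure, from 0 (fully open) to 1 (shut), set as the call begins (left out, the last holds). The fingers move at their own pace and stop on an object; the grip force is fixed at half the most. Time passes only in rows, so rows that do not move let the fingers close. It gives the time, the measured TCP pose, the force, the opening and the grip force at its end, in the units of the state.
- get_obs(): the state, without advancing time (a new reading comes with each control period).
- snapshot(name): name is "scene" or "top" or "wrist"; returns a dict with "image" (420x560x3 uint8, blue, green, red), "range_z" (420x560 float32, m along the optical axis (not along the pixel's ray), 0 where there is no reading), "fx", "fy", "cx", "cy" (pixels), "rvec" (rotation vector, rad) and "tvec" (3), from world to camera coordinates, as OpenCV has them. Camera axes: x right, y down, z forward; pixel columns grow to the right and rows downward; lengths in m; the calibration is good to about 2 mm. A picture is of the moment at which its call begins.
- close_job(): hands the job in; it is judged then, once.
The state is a dict: "time": time; "joint_positions": joint angles; "qvel": joint speeds; "joint_torque": joint torques, N m; "tool_pos": TCP position; "ee_rot": TCP orientation; "wrist_force": force on the tool from outside, world axes, zero at the start; "wrist_torque": the same for the moment, N m; "width": finger opening in m; "finger_force": force on a finger pad.
Only numpy, scipy, OpenCV 4.12 (cv2) and the standard library are available. Lean on these libraries where they do the work, as an engineer would, in place of code of your own. Each camera call takes 0.05 s, during which the arm holds its last target. There are 200 camera calls.

## Working session

There is one attempt and no reset: what is moved stays moved. The work goes in short steps, Python scripts to look and compute and a tool call to move; the robot and the scene stay as the last step left them, time stands still between calls to the robot, and variables do not carry over. Pictures are saved under pics/ and viewed, at most 10 in all, crops included, and the job is handed in when it is done.

Besides the shell and the picture viewer there is one more tool, called after ">>>" as a command line: name --pt "numbers of a row" for each row, then --argument value for the rest. drive_tool: Moves the arm, as the interface text tells. Its arguments: {"type":"object","properties":{"commands":{"type":"array"},"gripper":{"type":"number"}},"required":["commands"]}

```bash
mkdir -p pics; ls
cat > h.py <<'E'
import numpy as np, cv2
from bench import get_obs, snapshot
def grab(n,save=None):
    s=snapshot(n); 
    if save: cv2.imwrite(f'pics/{save}.png',s['image'])
    np.savez(f'{save or n}.npz',**s); return s
def cam(s):
    R=cv2.Rodrigues(np.array(s['rvec'],float))[0]; t=np.array(s['tvec'],float).ravel(); return R,t
def ray(s,u,v):
    R,t=cam(s); d=R.T@np.array([(u-s['cx'])/s['fx'],(v-s['cy'])/s['fy'],1.]); return -R.T@t,d
def onplane(s,u,v,z):
    c,d=ray(s,u,v); return c+d*(z-c[2])/d[2]
def cloud(s):
    R,t=cam(s); z=s['range_z']; v,u=np.mgrid[:z.shape[0],:z.shape[1]]
    P=np.stack([(u-s['cx'])/s['fx']*z,(v-s['cy'])/s['fy']*z,z],-1); W=(P-t)@R; W[z<=0]=np.nan; return W
E
python3 - <<'E'
from h import *
a=grab('scene','scene');b=grab('top','top')
cv2.imwrite('pics/both.png',np.vstack([a['image']]))
for s in(a,b): 
    R,t=cam(s); print(-R.T@t, R[2])
print(get_obs()['time'])
E
```

```text
pics
[ 0.36620487 -0.70317255  1.41528083] [ 0.09905274  0.46057189 -0.88207828]
[ 2.53762004e-01 -7.76874250e-04  1.43787317e+00] [ 0.18612801 -0.01705043 -0.98237755]
0.1
```

View pics/scene.png

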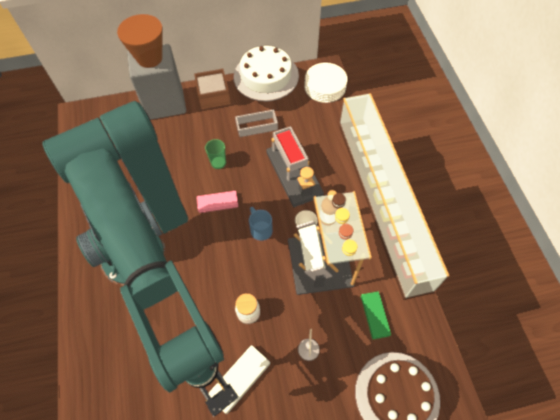

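View pics/top.png

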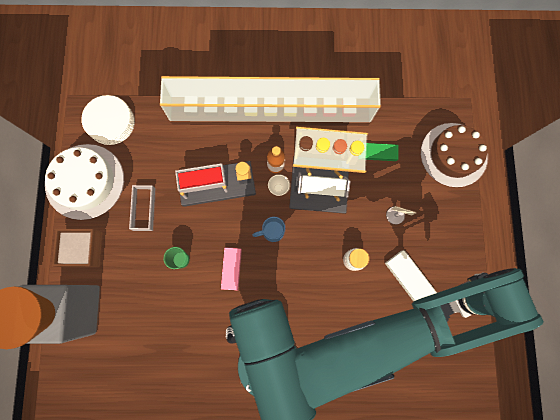

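The scene view shows the stand with the red base at (290,147) and its knob at (306,177). The dispenser's white base is at (313,250), under the shelf with the macarons. In the top view the red base is at (202,178), the knob at (243,170) and the white base at (323,185).

Possible mix-ups:
- **Counter blocks in the top view:** white (412,270), green (380,152) and pink (231,268).
- **Spare frame:** (142,207) in the top view.

I choose the white base in the dispenser and will check its size against the loose white block.

Run:
```python
from h import *
S={n:dict(np.load(n+'.npz')) for n in('scene','top')}
crop=[]
for n,s in S.items():
    im=s['image']; hsv=cv2.cvtColor(im,cv2.COLOR_BGR2HSV); W=cloud(s)
    H,Sa,V=[hsv[...,i].astype(int) for i in range(3)]
    print(n)
    for nm,m in dict(red=((H<6)|(H>174))&(Sa>190)&(V>120),brass=(H>14)&(H<26)&(Sa>100)&(V>150),white=(Sa<45)&(V>185)).items():
        k,l,st,c=cv2.connectedComponentsWithStats(m.astype(np.uint8))
        for i in range(1,k):
            if st[i,4]<(60 if nm!='white' else 150):continue
            w=W[l==i]; med=np.nanmedian(w,0)
            if med[2]<0 or med[0]>0.75 : continue
            pts=np.argwhere(l==i)[:,::-1].astype(np.float32)
            r=cv2.minAreaRect(pts)
            P=np.array([onplane(s,*p,med[2])[:2] for p in pts],np.float32); q=cv2.minAreaRect(P)
            print(nm,st[i,4],c[i].round(0),med.round(3),'zrange',np.nanpercentile(w[:,2],[5,95]).round(3),'rect',np.round(q[0],3),np.round(q[1],3),round(q[2],1))
a=S['scene']['image'][110:300,230:400]; b=S['top']['image'][110:220,160:400]
a=cv2.resize(a,None,fx=3,fy=3,interpolation=2); cv2.imwrite('pics/cs.png',a)
b=cv2.resize(b,None,fx=3.3,fy=3.3,interpolation=2);cv2.imwrite('pics/ct.png',b)
```

```text
scene
brass 276 [306. 177.] [0.627 0.087 0.11 ] zrange [0.035 0.16 ] rect [0.629 0.104] [0.085 0.057] 79.0
brass 126 [362. 225.] [ 0.715 -0.181  0.265] zrange [0.006 0.269] rect [ 0.715 -0.183] [0.216 0.009] 83.8
brass 219 [322. 235.] [ 0.603 -0.155  0.255] zrange [-0.     0.269] rect [ 0.595 -0.179] [0.24  0.027] 88.9
brass 95 [327. 205.] [ 0.636 -0.104  0.264] zrange [0.261 0.269] rect [ 0.635 -0.101] [0.03  0.039] 12.0
brass 81 [356. 272.] [ 0.689 -0.275  0.11 ] zrange [0.016 0.217] rect [ 0.695 -0.265] [0.092 0.011] 52.4
brass 361 [246. 304.] [ 0.346 -0.286  0.1  ] zrange [0.092 0.105] rect [ 0.345 -0.287] [0.061 0.063] 76.9
white 1678 [262.  71.] [0.581 0.594 0.144] zrange [0.084 0.151] rect [0.586 0.584] [0.272 0.205] 76.4
white 589 [312. 246.] [ 0.579 -0.162  0.146] zrange [0.135 0.155] rect [ 0.575 -0.171] [0.148 0.053] 86.1
white 413 [335. 248.] [ 0.62  -0.237  0.264] zrange [0.26  0.267] rect [ 0.623 -0.233] [0.091 0.051] 85.8
white 1064 [245. 370.] [ 0.305 -0.461  0.032] zrange [0.027 0.037] rect [ 0.306 -0.46 ] [0.127 0.073] 35.6
white 513 [365. 393.] [ 0.612 -0.602  0.08
[... 615 characters left out ...]
87  0.101] zrange [0.096 0.106] rect [ 0.343 -0.287] [0.062 0.058] 90.0
white 1614 [330. 151.] [ 0.636 -0.179  0.263] zrange [0.26  0.267] rect [ 0.654 -0.179] [0.208 0.11 ] 85.0
white 708 [449. 170.] [ 0.623 -0.596  0.085] zrange [0.08  0.089] rect [ 0.664 -0.613] [0.225 0.154] 62.2
white 3552 [ 82. 183.] [0.577 0.6   0.142] zrange [0.082 0.148] rect [0.583 0.593] [0.248 0.22 ] 82.7
white 188 [200. 187.] [0.571 0.227 0.12 ] zrange [0.095 0.133] rect [0.573 0.232] [0.161 0.056] 78.1
white 699 [323. 185.] [ 0.572 -0.172  0.143] zrange [0.132 0.153] rect [ 0.57  -0.173] [0.142 0.056] 85.0
white 1136 [410. 277.] [ 0.284 -0.47   0.033] zrange [0.024 0.038] rect [ 0.282 -0.473] [0.175 0.082] 35.4
```

View pics/ct.png

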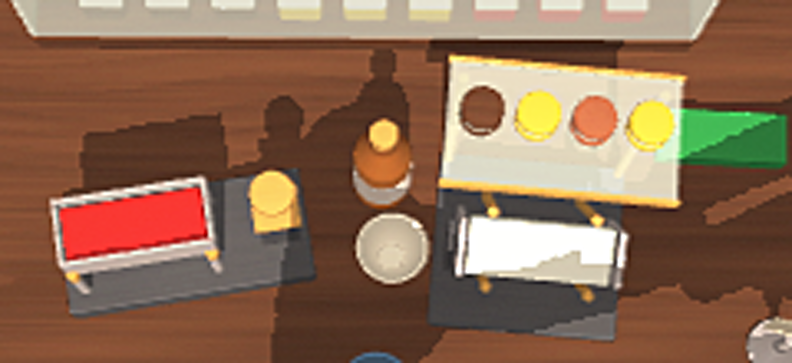

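View pics/cs.png

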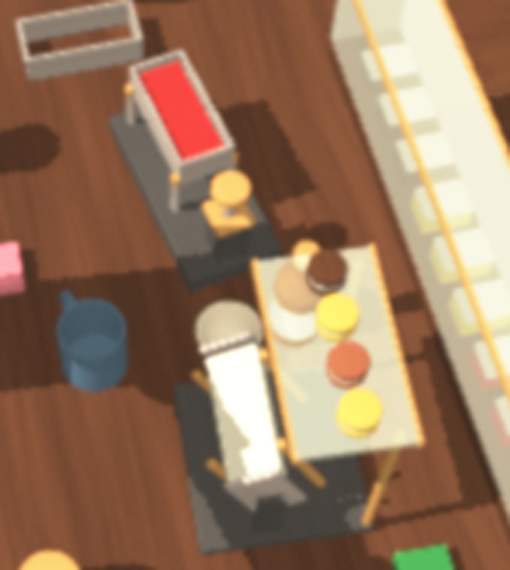

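The crops confirm the geometry. The dispenser's white base measures 56 x 142 mm at z 0.143 (expected 0.142) and is smaller than the 82 x 175 block on the counter. The red base top is at z 0.120 with yaw about 9.6°, and the knob measures about (0.62,0.088). In the top crop the red base is at (135,222), the knob at (272,190) and the white base at (540,250). Next I'll move over the stand.

```bash
cat >> h.py <<'E'
from scipy.spatial.transform import Rotation as Ro
def plan(p,R,N,p0=None,R0=None):
    "constant row for N rows from current (or given) pose to p,R"
    if p0 is None:
        o=get_obs(); p0=np.array(o['tool_pos']); R0=Ro.from_euler('xyz',o['ee_rot']).as_matrix()
    w=Ro.from_matrix(R0.T@R).as_rotvec()/N
    M=sum(R0@Ro.from_rotvec(k*w).as_matrix() for k in range(N))
    d=np.linalg.solve(M,np.array(p)-p0)
    print('rows',N,np.round(np.r_[d/.04,w/.1],3).tolist())
def down(yaw): # tool y along world dir at angle yaw, z down
    y=np.array([np.cos(yaw),np.sin(yaw),0]); z=np.array([0,0,-1.]); return np.stack([np.cross(y,z),y,z],1)
def disp(yaw,th=0.4,rot=0): # tool z = -bed normal, y along +slope
    a=np.array([np.cos(yaw),np.sin(yaw),0]); z=-(-np.sin(th)*a+np.cos(th)*np.array([0,0,1.])); y=np.cos(th)*a+np.sin(th)*np.array([0,0,1.])
    return np.stack([np.cross(y,z),y,z],1)@Ro.from_euler('z',rot).as_matrix()
E
python3 - <<'E'
from h import *
o=get_obs();print(o['ee_rot'],o['tool_pos'],o['width']); R0=Ro.from_euler('xyz',o['ee_rot']).as_matrix();print(R0.round(2))
y=np.deg2rad(9.6)
for a in(y,y+np.pi):
    print('q6ish',Ro.from_matrix(R0.T@down(a)).as_rotvec())
    plan([.595,.17,.32],down(a),20)
s=grab('wrist','w0');R,t=cam(s);c=-R.T@t;print('cam in tool',R0.T@(c-np.array(o['tool_pos'])), (R@R0).round(2))
E
```

```text
[-3.13963578e+00 -1.82468915e-04  4.22724022e-01] [ 0.22549323 -0.50111769  0.20444051] 0.09404667929297864
[[ 0.91  0.41 -0.  ]
 [ 0.41 -0.91  0.  ]
 [ 0.   -0.   -1.  ]]
q6ish [-0.00154609 -0.00144261 -1.31562329]
rows 20 [1.03, -0.021, -0.144, -0.001, -0.001, -0.658]
q6ish [-1.54692404e-03  1.65788691e-03  1.82596826e+00]
rows 20 [0.065, -1.103, -0.143, -0.001, 0.001, 0.913]
cam in tool [ 7.81370106e-02  4.69840392e-05 -1.79556801e-01] [[ 0.    1.    0.  ]
 [-0.96  0.   -0.27]
 [-0.27  0.    0.96]]
```

View pics/w0.png

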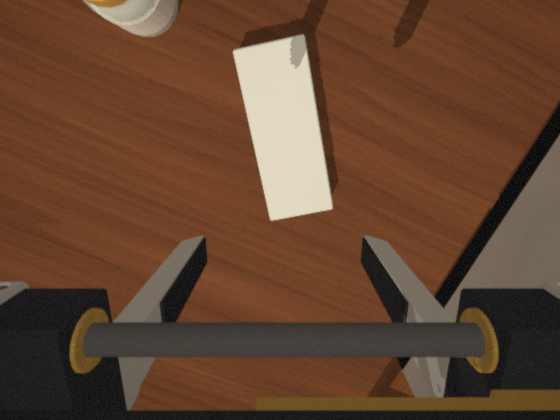

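The wrist view shows the loose white block at (285,130) and the open fingers at the bottom. The gripper body is wide along the closing axis. I'll move on to the stand now.

>>> drive_tool --pt "1 0 -0.6 0 0 -0.66" --pt "1 0 -0.6 0 0 -0.66" --pt "1 0 -0.6 0 0 -0.66" --pt "1 0 -0.6 0 0 -0.66" --pt "1 0 -0.5 0 0 -0.66" --pt "1 0 0 0 0 -0.66" --pt "1 0 0 0 0 -0.66" --pt "1 0 0 0 0 -0.66" --pt "1 0 0 0 0 -0.66" --pt "1 0 0 0 0 -0.66" --pt "1 0 0 0 0 -0.66" --pt "1 0 0 0 0 -0.66" --pt "1 0 0 0 0 -0.66" --pt "1 0 0 0 0 -0.66" --pt "1 0 0 0 0 -0.66" --pt "1 0 0 0 0 -0.66" --pt "1 0 0 0 0 -0.66" --pt "1 0 0 0 0 -0.66" --pt "1 0 0 0 0 -0.66" --pt "1 0 0 0 0 -0.66" --gripper 1

```text
time: 2.65
tool_pos: [0.5955, 0.1444, 0.3207]
ee_rot: [-3.14, 0.0, 1.745]
wrist_force: [0.8, 0.6, -0.6]
width: 0.0005
finger_force: 0.0
```

Run:
```python
from h import *
s=grab('wrist','w1'); im=s['image']; hsv=cv2.cvtColor(im,cv2.COLOR_BGR2HSV); W=cloud(s)
H,Sa,V=[hsv[...,i].astype(int) for i in range(3)]
for nm,m in dict(red=((H<6)|(H>174))&(Sa>190)&(V>120),brass=(H>14)&(H<26)&(Sa>100)&(V>150)).items():
    k,l,st,c=cv2.connectedComponentsWithStats(m.astype(np.uint8))
    for i in range(1,k):
        if st[i,4]<200:continue
        w=W[l==i]; med=np.nanmedian(w,0)
        P=np.array([onplane(s,*p,med[2])[:2] for p in np.argwhere(l==i)[:,::-1]],np.float32); q=cv2.minAreaRect(P)
        print(nm,st[i],c[i].round(0),med.round(3),np.nanpercentile(w[:,2],[5,95]).round(3),'rect',np.round(q[0],3),np.round(q[1],3),round(q[2],1))
# rim points by height, knob top by height
for nm,lo,hi in(('rim',.126,.134),('knob',.151,.16)):
    m=(W[...,2]>lo)&(W[...,2]<hi)&(W[...,1]>.03)&(W[...,1]<.36)&(W[...,0]>.52)&(W[...,0]<.7)
    if m.sum()>50:
        P=W[m][:,:2].astype(np.float32);q=cv2.minAreaRect(P);print(nm,m.sum(),np.round(q[0],4),np.round(q[1],3),round(q[2],1), P.mean(0), cv2.minEnclosingCircle(P))
```

```text
red [ 280   48   50  125 5941] [303. 109.] [0.603 0.234 0.12 ] [0.119 0.122] rect [0.604 0.229] [0.054 0.136] 9.8
brass [ 457   46  103  277 2432] [517. 175.] [0.835 0.217 0.167] [0.16  0.168] rect [0.835 0.176] [0.012 0.308] 0.0
brass [ 283  207   39   49 1274] [303. 226.] [0.628 0.1   0.154] [0.1   0.156] rect [0.625 0.099] [0.044 0.059] 10.0
brass [425 357  28  54 491] [438. 383.] [ 0.835 -0.07   0.167] [0.16  0.168] rect [ 0.835 -0.071] [0.012 0.087] 0.1
rim 1661 [0.6043 0.2277] [0.068 0.153] 9.6 [0.6030056 0.2342124] ((0.603486955165863, 0.22726690769195557), 0.08297860622406006)
knob 701 [0.6299 0.0947] [0.033 0.042] 59.9 [0.6299702  0.09604824] ((0.627565860748291, 0.09004878252744675), 0.021785598248243332)
```

View pics/w1.png

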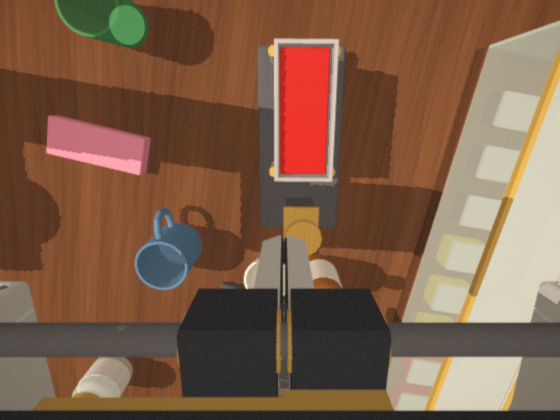

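The wrist view shows the rim at (305,110), the red base inside it and the knob at (303,235). Rim centre measures (0.604,0.228) with yaw 9.6°, and the knob (0.6276,0.090) at z 0.155. All agree with the sizes given.

Run:
```python
from h import *
R=down(np.deg2rad(9.6))
plan([.6276,.0897,.17],R,5)
```

```text
rows 5 [-0.325, 0.112, 0.752, -0.002, -0.008, 0.029]
```

>>> drive_tool --pt "-0.54 0.19 0.4 0 0 0.05" --pt "-0.54 0.19 0.8 0 0 0.05" --pt "-0.54 0.19 0.9 0 0 0.05" --pt "0 0 0.9 0 0 0" --pt "0 0 0.75 0 0 0" --pt "0 0 0 0 0 0"

```text
time: 3.45
tool_pos: [0.6268, 0.0808, 0.1665]
ee_rot: [-3.133, -0.0, 1.725]
wrist_force: [0.4, 0.4, -0.5]
width: 0.0005
finger_force: 0.0
```

>>> drive_tool --pt "0.22 0.03 0 0 0 0.1" --pt "0 0 0.3 0 0 0" --pt "0 0 0.2 0 0 0" --pt "0 0 0.2 0 0 0" --pt "0 0 0.2 0 0 0" --pt "0 0 0.2 0 0 0" --pt "0 0 0.05 0 0 0" --pt "0 0 0 0 0 0"

```text
time: 4.45
tool_pos: [0.6294, 0.0921, 0.128]
ee_rot: [3.138, 0.0, 1.718]
wrist_force: [-2.2, -0.1, 7.2]
width: 0.0007
finger_force: 3.4
```

>>> drive_tool --pt "0 0 0.15 0 0 0" --pt "0 0 0.15 0 0 0" --pt "0 0 0.1 0 0 0" --pt "0 0 0 0 0 0"

```text
time: 4.95
tool_pos: [0.6296, 0.0922, 0.1209]
ee_rot: [3.133, 0.001, 1.718]
wrist_force: [-13.3, -0.5, 32.6]
width: 0.0007
finger_force: 16.1
```

Force climbs to 32 N at z 0.121, so the knob is on its stop. Next I'll rise, open and go over the base.

>>> drive_tool --pt "0 0 -0.5 0 0 0" --pt "0 0 -1 0 0 0" --pt "0.5 0 -0.6 0 0 -0.1" --pt "1 0 0 0 0 -0.1" --pt "1 0 0 0 0 0" --pt "0.9 0 0 0 0 0" --pt "0 0 0 0 0 0" --pt "0 0 0 0 0 0" --gripper 0

```text
time: 5.95
tool_pos: [0.607, 0.2256, 0.1932]
ee_rot: [-3.141, 0.001, 1.738]
wrist_force: [1.2, -0.4, -0.4]
width: 0.0771
finger_force: 0.0
```

Run:
```python
from h import *
a=snapshot('top'); W=cloud(a); hsv=cv2.cvtColor(a['image'],cv2.COLOR_BGR2HSV).astype(int)
s=grab('wrist','w2'); W2=cloud(s); h2=cv2.cvtColor(s['image'],cv2.COLOR_BGR2HSV).astype(int)
for w,h in((W,hsv),(W2,h2)):
    m=((h[...,0]<6)|(h[...,0]>174))&(h[...,1]>190)&(h[...,2]>100)&(w[...,2]>.1)
    P=w[m]; 
    if len(P)>50:
        t=P[P[:,2]>np.median(P[:,2])-.006]; q=cv2.minAreaRect(t[:,:2].astype(np.float32)); print(len(P),np.percentile(P[:,2],[5,50,95]).round(4),np.round(q[0],4),np.round(q[1],3),q[2])
plan([.6043,.2277,.18],down(np.deg2rad(9.6)),3)
```

```text
233 [0.1417 0.1509 0.1558] [0.5825 0.2217] [0.096 0.136] 10.401789665222168
9055 [0.1503 0.1514 0.1524] [0.6036 0.2287] [0.054 0.139] 9.647976875305176
rows 3 [0.027, -0.02, 0.111, -0.0, 0.002, -0.006]
```

Base raised: top at 0.151, centre (0.604,0.229). I'll grip near the top, tips about 11 mm below it, so the gripper body clears the glass shelf later.

>>> drive_tool --pt "0.06 -0.06 0.5 0 0 0" --pt "0 0 0.5 0 0 0" --pt "0 0 0.32 0 0 0" --pt "0 0 0 0 0 0" --pt "0 0 0 0 0 0"

```text
time: 6.68
tool_pos: [0.6047, 0.2279, 0.1416]
ee_rot: [3.14, -0.0, 1.737]
wrist_force: [0.0, 0.1, 0.2]
width: 0.0939
finger_force: 0.0
```

>>> drive_tool --pt "0 0 0 0 0 0" --pt "0 0 0 0 0 0" --pt "0 0 0 0 0 0" --pt "0 0 0 0 0 0" --pt "0 0 0 0 0 0" --gripper 1

```text
time: 7.3
tool_pos: [0.6039, 0.2281, 0.1407]
ee_rot: [-3.141, 0.0, 1.738]
wrist_force: [-1.3, -0.7, 0.9]
width: 0.0557
finger_force: 30.0
```

Gripped: opening 55.7 mm, 30 N. Next I'll lift it.

>>> drive_tool --pt "0 0 -0.3 0 0 0" --pt "0 0 -0.7 0 0 0" --pt "0 0 -1 0 0 0" --pt "0 0 -1 0 0 0" --pt "0 0 -1 0 0 0" --pt "0 0 -0.7 0 0 0" --pt "0 0 0 0 0 0"

```text
time: 8.18
tool_pos: [0.605, 0.2283, 0.3322]
ee_rot: [3.135, -0.001, 1.738]
wrist_force: [-0.5, 0.4, -2.0]
width: 0.0553
finger_force: 30.0
```

Run:
```python
from h import *
o=get_obs();print(o['tool_pos'],o['width'],o['joint_positions'])
y=np.deg2rad(-5)
plan([.50,-.165,.29],disp(y),14)
```

```text
[0.60495668 0.22828498 0.33222329] 0.055318466750536144 [ 2.73248438e-01  3.23687695e-01  8.41726248e-01 -1.19505676e-04
  1.96961544e+00  1.06234691e-01]
rows 14 [-0.693, -0.235, 0.038, -0.28, -0.037, 0.179]
```

>>> drive_tool --pt "-0.69 -0.24 0.04 -0.28 -0.04 0.18" --pt "-0.69 -0.24 0.04 -0.28 -0.04 0.18" --pt "-0.69 -0.24 0.04 -0.28 -0.04 0.18" --pt "-0.69 -0.24 0.04 -0.28 -0.04 0.18" --pt "-0.69 -0.24 0.04 -0.28 -0.04 0.18" --pt "-0.69 -0.24 0.04 -0.28 -0.04 0.18" --pt "-0.69 -0.24 0.04 -0.28 -0.04 0.18" --pt "-0.69 -0.24 0.04 -0.28 -0.04 0.18" --pt "-0.69 -0.24 0.04 -0.28 -0.04 0.18" --pt "-0.69 -0.24 0.04 -0.28 -0.04 0.18" --pt "-0.69 -0.24 0.04 -0.28 -0.04 0.18" --pt "-0.69 -0.24 0.04 -0.28 -0.04 0.18" --pt "-0.69 -0.24 0.04 -0.28 -0.04 0.18" --pt "-0.69 -0.24 0.04 -0.28 -0.04 0.18" --pt "0 0 0 0 0 0" --pt "0 0 0 0 0 0"

```text
time: 10.18
tool_pos: [0.4956, -0.1632, 0.2854]
ee_rot: [2.749, 0.004, 1.481]
wrist_force: [0.3, -0.1, -2.0]
width: 0.0554
finger_force: 30.0
```

Run:
```python
from h import *
o=get_obs();print(o['tool_pos'],o['ee_rot'])
s=grab('wrist','w3'); W=cloud(s)
t=dict(np.load('top.npz')); T=cloud(t)
for n,w,im in(('w',W,s['image']),('top',T,t['image'])):
    hsv=cv2.cvtColor(im,cv2.COLOR_BGR2HSV).astype(int)
    m=(hsv[...,1]<60)&(hsv[...,2]>100)&(abs(w[...,0]-.572)<.06)&(abs(w[...,1]+.172)<.1)&(w[...,2]>.11)&(w[...,2]<.175)
    P=w[m]
    if len(P)<80: print(n,len(P));continue
    for _ in range(4):
        c=P.mean(0); u=np.linalg.svd(P-c,full_matrices=False)[2]; nn=u[2]*np.sign(u[2][2]); d=(P-c)@nn; P=P[abs(d)<max(.0025,d.std()*2)]
    az=np.arctan2(-nn[1],-nn[0]); print(n,len(P),'n',nn.round(3),'tilt',np.arccos(nn[2]).round(3))
    a=np.array([np.cos(np.deg2rad(-5)),np.sin(np.deg2rad(-5)),0]); N=-np.sin(.4)*a+np.array([0,0,np.cos(.4)]); X=np.cos(.4)*a+np.array([0,0,np.sin(.4)]); Y=np.cross(N,X)
    q=cv2.minAreaRect(np.stack([P@X,P@Y],1).astype(np.float32)); print('centre',q[0][0]*X+q[0][1]*Y+np.median(P@N)*N,q[1],q[2])
```

```text
[ 0.49557651 -0.16319746  0.28540385] [2.74872204 0.00411325 1.48148523]
w 535 n [-0.307 -0.764  0.568] tilt 0.967
centre [ 0.57296058 -0.09845338  0.15273537] (0.05478754639625549, 0.013118756003677845) 0.011324643157422543
top 703 n [-0.382  0.034  0.924] tilt 0.393
centre [ 0.5705541  -0.16667764  0.14253705] (0.14985062181949615, 0.056605610996484756) 89.58655548095703
```

View pics/w3.png

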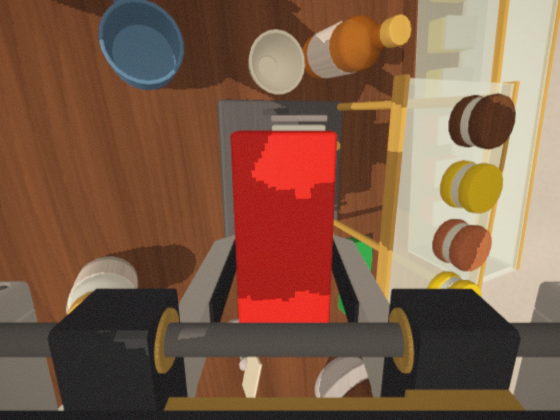

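The wrist view shows the red base held square at (285,225). The end plate is just behind its far end at (300,125), and the shelf edge is at (397,160). From the shelf and the white base top, the bed centre is at about (0.580,-0.1725,0.120). Next I'll measure the base in the grip.

Run:
```python
from h import *
s=dict(np.load('w3.npz'));W=cloud(s);hsv=cv2.cvtColor(s['image'],cv2.COLOR_BGR2HSV).astype(int)
o=get_obs();p=np.array(o['tool_pos']);R=Ro.from_euler('xyz',o['ee_rot']).as_matrix()
m=((hsv[...,0]<6)|(hsv[...,0]>174))&(hsv[...,1]>180)&(hsv[...,2]>60)
m[:,:220]=0;m[:,350:]=0
L=(W[m]-p)@R; print('x',np.percentile(L[:,0],[1,99]),'y',np.percentile(L[:,1],[1,99]),'z',np.percentile(L[:,2],[2,50,98]))
A=np.c_[L[:,0],L[:,1],np.ones(len(L))];print('slopes',np.linalg.lstsq(A,L[:,2],rcond=None)[0])
y=np.deg2rad(-5);D=disp(y);n=-D[:,2];bed=np.array([.5798,-.1725,.12])
np.save('bed.npy',bed)
for h in(80,44):print(h,(bed+n*(h+1)/1000).round(4))
plan(bed+n*.081,D,6)
```

```text
x [nan nan] y [nan nan] z [nan nan nan]
 ** On entry to DLASCL parameter number  4 had an illegal value
 ** On entry to DLASCL parameter number  4 had an illegal valueTraceback (most recent call last):
  File "<stdin>", line 7, in <module>
    x, resids, rank, s = _umath_linalg.lstsq(a, b, rcond,
                         ~~~~~~~~~~~~~~~~~~~^^^^^^^^^^^^^
                                             signature=signature)
                                             ^^^^^^^^^^^^^^^^^^^^
    raise LinAlgError("SVD did not converge in Linear Least Squares")
numpy.linalg.LinAlgError: SVD did not converge in Linear Least Squares
```

Run:
```python
from h import *
s=dict(np.load('w3.npz'));W=cloud(s);hsv=cv2.cvtColor(s['image'],cv2.COLOR_BGR2HSV).astype(int)
o=get_obs();p=np.array(o['tool_pos']);R=Ro.from_euler('xyz',o['ee_rot']).as_matrix()
m=((hsv[...,0]<6)|(hsv[...,0]>174))&(hsv[...,1]>180)&(hsv[...,2]>60)
m[:,:220]=0;m[:,350:]=0
L=(W[m]-p)@R; L=L[~np.isnan(L[:,0])]; L=L[abs(L[:,2])<.04]; print(len(L))
print('x',np.percentile(L[:,0],[1,99]),'y',np.percentile(L[:,1],[1,99]),'z',np.percentile(L[:,2],[2,50,98]))
A=np.c_[L[:,0],L[:,1],np.ones(len(L))];print('slopes',np.linalg.lstsq(A,L[:,2],rcond=None)[0])
y=np.deg2rad(-5);D=disp(y);n=-D[:,2];bed=np.array([.5798,-.1725,.12])
np.save('bed.npy',bed)
for h in(80,44):print(h,(bed+n*(h+1)/1000).round(4))
plan(bed+n*.081,D,6)
```

```text
18766
x [-0.04221256  0.06953182] y [-0.02722639  0.02681362] z [-0.01147654 -0.01019655 -0.008778  ]
slopes [ 0.00263948 -0.00036507 -0.01019513]
80 [ 0.5484 -0.1698  0.1946]
44 [ 0.5623 -0.171   0.1614]
rows 6 [-0.008, 0.056, 0.436, -0.011, 0.008, 0.001]
```

The base is centred in the grip: ends at +70 mm, sides at ±27 mm, top 10 mm behind the tips, and square. Approaching along the bed normal.

>>> drive_tool --pt "0 0.06 0.43 -0.01 0.01 0" --pt "0 0.06 0.43 -0.01 0.01 0" --pt "0 0.06 0.43 -0.01 0.01 0" --pt "0 0.06 0.43 -0.01 0.01 0" --pt "0 0.06 0.43 -0.01 0.01 0" --pt "0 0.06 0.43 0 0 0" --pt "0 0 0 0 0 0" --pt "0 0 0 0 0 0"

```text
time: 11.22
tool_pos: [0.5492, -0.169, 0.1976]
ee_rot: [2.741, 0.001, 1.483]
wrist_force: [-0.7, 1.0, -2.9]
width: 0.0558
finger_force: 30.0
```

Run:
```python
from h import *
bed=np.load('bed.npy');D=disp(np.deg2rad(-5));o=get_obs()
p=np.array(o['tool_pos']);print('in bed (y_slope,x,n):',(p-bed)@D*1000, Ro.from_matrix(D.T@Ro.from_euler('xyz',o['ee_rot']).as_matrix()).as_rotvec())
plan(bed-D[:,2]*.046,D,4)
s=grab('scene','s4');im=s['image'][190:310,250:400];cv2.imwrite('pics/s4c.png',cv2.resize(im,None,fx=4.5,fy=4.5,interpolation=2))
w=cloud(s);print('shelf front edge z',np.nanmax(w[225:260,318:326,2]))
```

```text
in bed (y_slope,x,n): [  0.84295129   1.84543073 -83.49303418] [-0.00064097 -0.00126475 -0.00027256]
rows 4 [-0.005, -0.012, 0.234, 0.002, 0.003, 0.001]
shelf front edge z 0.355020491152148
```

View pics/s4c.png

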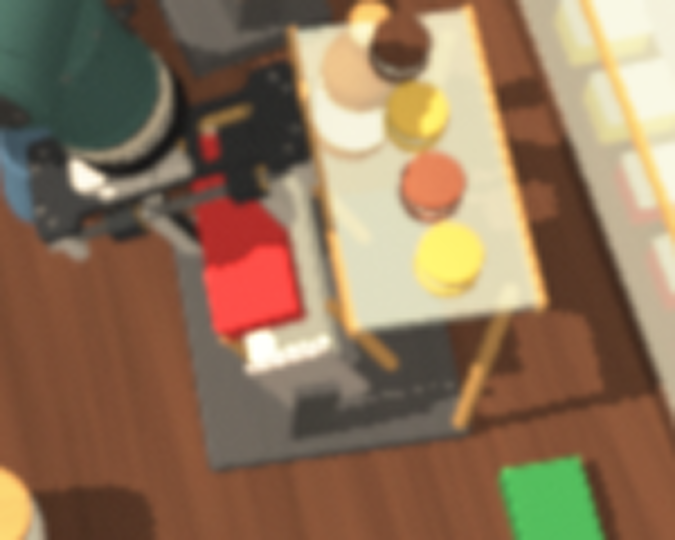

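The crop shows the red base (255,280) hovering square above the end plate (290,350). The gripper body, at (270,130), is just short of the shelf's front edge. Descending.

>>> drive_tool --pt "-0.01 -0.02 0.3 0 0 0" --pt "-0.01 -0.02 0.3 0 0 0" --pt "0 0 0.2 0 0 0" --pt "0 0 0.1 0 0 0" --pt "0 0 0 0 0 0" --pt "0 0 0 0 0 0"

```text
time: 12.02
tool_pos: [0.5616, -0.1708, 0.1638]
ee_rot: [2.741, 0.001, 1.483]
wrist_force: [0.1, -0.7, -2.9]
width: 0.0558
finger_force: 30.0
```

Run:
```python
from h import *
bed=np.load('bed.npy');D=disp(np.deg2rad(-5));o=get_obs()
p=np.array(o['tool_pos']);print('in bed:',(p-bed)@D*1000, np.array(o['wrist_force'])@D)
```

```text
in bed: [  0.07171155   0.19859783 -47.46367773] [-0.64604281 -1.04322287  2.75693012]
```

>>> drive_tool --pt "0 0 0.1 0 0 0" --pt "0 0 0.08 0 0 0" --pt "0 0 0.05 0 0 0" --pt "0 0 0 0 0 0"

```text
time: 12.52
tool_pos: [0.5649, -0.171, 0.1546]
ee_rot: [2.742, 0.001, 1.483]
wrist_force: [-0.3, -0.6, -2.2]
width: 0.0556
finger_force: 30.0
```

Run:
```python
from h import *
bed=np.load('bed.npy');D=disp(np.deg2rad(-5));o=get_obs()
p=np.array(o['tool_pos']);print('in bed:',(p-bed)@D*1000, np.array(o['wrist_force'])@D)
```

```text
in bed: [  0.17543097  -0.31006757 -37.72822954] [-0.59353083 -1.13358119  1.9149711 ]
```

Just touching. I'll release with a small opening and withdraw along the normal.

>>> drive_tool --pt "0 0 0 0 0 0" --pt "0 0 0 0 0 0" --pt "0 0 0 0 0 0" --gripper 0.28

```text
time: 12.9
tool_pos: [0.5653, -0.1713, 0.1557]
ee_rot: [2.74, 0.001, 1.483]
wrist_force: [-0.6, -0.1, -0.2]
width: 0.0677
finger_force: 0.0
```

>>> drive_tool --pt "0 0 -0.2 0 0 0" --pt "0 0 -0.4 0 0 0" --pt "0 0 -0.8 0 0 0" --pt "0 0 -1 0 0 0" --pt "0 0 -0.6 0 0 0" --pt "0 0 0 0 0 0" --pt "0 0 0 0 0 0"

```text
time: 13.78
tool_pos: [0.5181, -0.1668, 0.2648]
ee_rot: [2.742, 0.001, 1.483]
wrist_force: [0.1, 0.0, -0.1]
width: 0.0678
finger_force: 0.0
```

Run:
```python
from h import *
bed=np.load('bed.npy');D=disp(np.deg2rad(-5));o=get_obs()
p=np.array(o['tool_pos']);print('in bed:',(p-bed)@D*1000,o['wrist_force'])
s=grab('wrist','w5');W=cloud(s);hsv=cv2.cvtColor(s['image'],cv2.COLOR_BGR2HSV).astype(int)
m=((hsv[...,0]<6)|(hsv[...,0]>174))&(hsv[...,1]>180)&(hsv[...,2]>60)
L=(W[m]-bed)@D; L=L[~np.isnan(L[:,0])]; L=L[(abs(L[:,0])<.09)&(abs(L[:,1])<.05)&(L[:,2]>-.07)&(L[:,2]<-.03)];L=L*1000;print(len(L))
print('x',np.percentile(L[:,0],[1,99]),'y',np.percentile(L[:,1],[1,99]),'z',np.percentile(L[:,2],[2,50,98]))
A=np.c_[L[:,0],L[:,1],np.ones(len(L))];print('slopes',np.linalg.lstsq(A,L[:,2],rcond=None)[0])
plan(bed-D[:,2]*.075,disp(np.deg2rad(-5),.4,-np.pi/2),16)
plan(bed-D[:,2]*.075,disp(np.deg2rad(-5),.4,np.pi/2),16)
print(o['joint_positions'][5])
```

```text
in bed: [   0.32960365   -0.6909458  -157.47049986] [ 0.103605    0.01238371 -0.08654707]
8414
x [-65.86037809  69.32399772] y [-27.26214745  26.88237047] z [-49.42872675 -47.9925217  -46.44448115]
slopes [ 7.11445773e-05 -6.73918521e-04 -4.79789119e+01]
rows 16 [-0.002, 0.001, 0.128, -0.001, -0.001, -0.982]
rows 16 [0.001, 0.002, 0.128, -0.001, 0.001, 0.982]
-0.4323510923078282
```

View pics/w5.png

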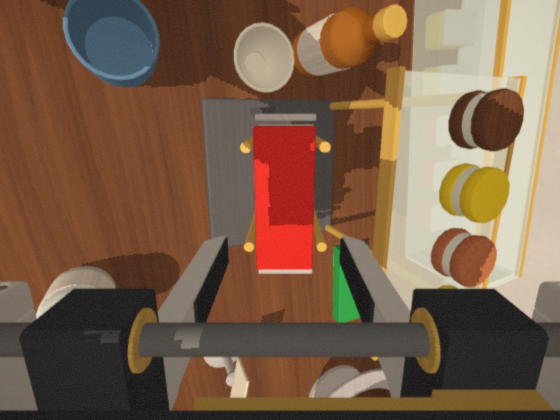

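The red base lies flat: top 48 mm above the bed, centred, and between the posts at (247,145), (324,145), (249,246) and (321,246). For the press I'll turn the tool a quarter turn, so the wide body clears the shelf, and shut the fingers.

>>> drive_tool --pt "0 0 0.1 0 0 -0.98" --pt "0 0 0.1 0 0 -0.98" --pt "0 0 0.1 0 0 -0.98" --pt "0 0 0.1 0 0 -0.98" --pt "0 0 0.1 0 0 -0.98" --pt "0 0 0.1 0 0 -0.98" --pt "0 0 0.1 0 0 -0.98" --pt "0 0 0.1 0 0 -0.98" --pt "0 0 0.1 0 0 -0.98" --pt "0 0 0.1 0 0 -0.98" --pt "0 0 0.1 0 0 -0.98" --pt "0 0 0.1 0 0 -0.98" --pt "0 0 0.1 0 0 -0.98" --pt "0 0 0.1 0 0 -0.98" --pt "0 0 0.1 0 0 -0.98" --pt "0 0 0.1 0 0 -0.98" --pt "0 0 0 0 0 0" --pt "0 0 0 0 0 0" --gripper 1

```text
time: 16.08
tool_pos: [0.543, -0.1689, 0.2055]
ee_rot: [3.14, 0.398, 3.05]
wrist_force: [0.3, 0.7, 0.3]
width: 0.0007
finger_force: 0.0
```

Run:
```python
from h import *
bed=np.load('bed.npy');D=disp(np.deg2rad(-5));o=get_obs()
p=np.array(o['tool_pos']);print('in bed:',(p-bed)@D*1000,o['width'],o['joint_positions'][5])
plan(bed-D[:,2]*.055,disp(np.deg2rad(-5),.4,-np.pi/2),6)
```

```text
in bed: [  0.3803247   -0.76693699 -93.1240334 ] 0.0006573530175145961 -1.996000775816278
rows 6 [-0.003, -0.002, 0.159, -0.0, -0.003, -0.007]
```

>>> drive_tool --pt "0 0 0.4 0 0 0" --pt "0 0 0.4 0 0 0" --pt "0 0 0.2 0 0 0" --pt "0 0 0.15 0 0 0" --pt "0 0 0.15 0 0 0" --pt "0 0 0.15 0 0 0" --pt "0 0 0.15 0 0 0" --pt "0 0 0.12 0 0 0" --pt "0 0 0 0 0 0"

```text
time: 17.2
tool_pos: [0.5703, -0.1717, 0.1428]
ee_rot: [-3.142, 0.401, 3.051]
wrist_force: [-0.0, -0.4, -0.3]
width: 0.0003
finger_force: 0.0
```

Run:
```python
from h import *
bed=np.load('bed.npy');D=disp(np.deg2rad(-5));o=get_obs()
p=np.array(o['tool_pos']);print('in bed:',(p-bed)@D*1000,np.array(o['wrist_force'])@D)
```

```text
in bed: [-6.18907643e-03  1.28225058e-01 -2.46786004e+01] [-0.44586733 -0.12872955  0.31568008]
```

>>> drive_tool --pt "0 0 0.08 0 0 0" --pt "0 0 0.08 0 0 0" --pt "0 0 0 0 0 0"

```text
time: 17.58
tool_pos: [0.5718, -0.1719, 0.1409]
ee_rot: [-3.14, 0.401, 3.053]
wrist_force: [-15.5, 3.9, 15.7]
width: 0.0007
finger_force: 10.4
```

Run:
```python
from h import *
bed=np.load('bed.npy');D=disp(np.deg2rad(-5));o=get_obs()
p=np.array(o['tool_pos']);print('in bed:',(p-bed)@D*1000,np.array(o['wrist_force'])@D)
```

```text
in bed: [ -0.1308902    0.75189863 -22.42185315] [  2.5807178   -8.41134106 -20.60843606]
```

The force jumps to 20 N at n = 22.4 mm (stop expected at 23). I'll give it one small extra push, withdraw and verify.

>>> drive_tool --pt "0 0 0.04 0 0 0" --pt "0 0 0 0 0 0" --pt "0 0 -0.2 0 0 0" --pt "0 0 -0.3 0 0 0" --pt "0 0 -0.8 0 0 0" --pt "0 0 -1 0 0 0" --pt "0 0 -1 0 0 0" --pt "0 0 -0.7 0 0 0" --pt "0 0 0 0 0 0" --pt "0 0 0 0 0 0"

```text
time: 18.82
tool_pos: [0.5108, -0.1661, 0.2814]
ee_rot: [3.14, 0.398, 3.051]
wrist_force: [-0.1, -0.9, -0.5]
width: 0.0005
finger_force: 0.0
```

Run:
```python
from h import *
bed=np.load('bed.npy');D=disp(np.deg2rad(-5));o=get_obs()
print(((np.array(o['tool_pos'])-bed)@D*1000).round(1),o['wrist_force'])
for n in('wrist','scene','top'):
    s=grab(n,n+'9');W=cloud(s);hsv=cv2.cvtColor(s['image'],cv2.COLOR_BGR2HSV).astype(int)
    m=((hsv[...,0]<6)|(hsv[...,0]>174))&(hsv[...,1]>170)&(hsv[...,2]>50)
    L=(W[m]-bed)@D*1000; L=L[~np.isnan(L[:,0])]; L=L[(abs(L[:,0])<90)&(abs(L[:,1])<45)&(L[:,2]>-70)&(L[:,2]<10)]
    print(n,len(L))
    if len(L)>50:
        print('x',np.percentile(L[:,0],[1,99]),'y',np.percentile(L[:,1],[1,99]),'z',np.percentile(L[:,2],[2,50,98]))
        A=np.c_[L[:,0],L[:,1],np.ones(len(L))];print('slopes',np.linalg.lstsq(A,L[:,2],rcond=None)[0])
```

```text
[   0.4   -1.  -175.6] [-0.09202562 -0.86090068 -0.5438274 ]
wrist 6774
x [-67.4139357   68.22688934] y [-27.86844137  26.75880512] z [-24.39878502 -22.90642681 -13.72844114]
slopes [-1.50569076e-03 -3.98013057e-02 -2.26211943e+01]
scene 696
x [-60.88750123  67.05458333] y [-25.23428403  29.79612741] z [-27.92892949 -22.74395869 -17.07289609]
slopes [ 9.86689344e-04  2.47443935e-03 -2.26127764e+01]
top 534
x [-69.39174764  67.73569897] y [-14.87050047  26.79901895] z [-29.84544629 -23.75810243 -16.09047323]
slopes [-9.08535927e-03  3.81611049e-02 -2.38562736e+01]
```

View pics/wrist9.png

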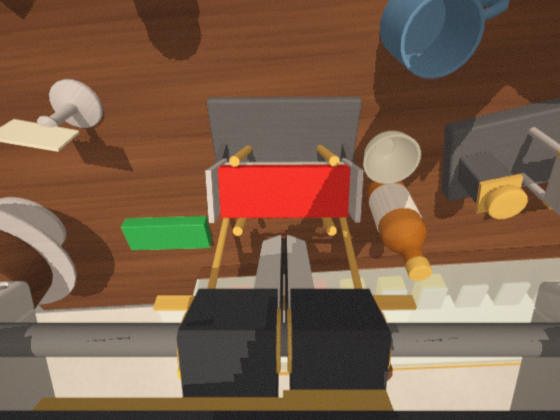

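The wrist view shows the red base at (285,190), flat between the guides. Its top is 22.9 mm above the raised bed against 48 before, so the full 25 mm of travel is used. The bystanders in view are upright, and the gripper is clear of everything.

```bash
python3 -c "
from bench import close_job
print(close_job())"
```

```text
the job is handed in; nothing more can be done
None
```

The job is handed in at about 19 s: the knob was pressed to its stop, the red base lies flat on the white one between the guides, the platform was pressed its full 25 mm, and the gripper is clear with no contact with the other things seen.

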